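Filter change on the air-sampler heads

TASK

Change the filters in the two air-sampler heads. First open the lock collar of each head, take out every exposed cassette and stand it upright in the empty tray; then lay one fresh cassette flat and square in the pocket of each head, fully home, and turn each collar back clockwise against its stop at the locked mark (the bar). A fresh cassette left over stays upright in the fresh tray; leave everything else where it is.

Things in the scene. Friction and masses are not known exactly. Their poses are not given: they have to be found in the camera images.
- head_1: air-sampler head, round aluminium body fixed on the bench, 132 mm over its rim; in its top a square pocket 68 x 68 mm, 8 mm deep, edges chamfered, along the head's x and y, floor 26 mm above the origin. A dark steel lock collar (117 mm outside, top at 42 mm) turns on it. Origin: centre of the underside; -x is the front with marks and stop pins.
- head_1_seat (a point): centre of the pocket floor of head_1; a cassette that is fully home has its origin here
- collar_1 (a joint): lock collar on the upright axis through the head's origin, rad, growing clockwise from above. 0 = open (lug at the dot): its 71 mm square, countersunk opening lines up with the pocket. 0.785 = locked (lug at the bar, at its stop): its sides reach over the flange corners, 1.5 mm above them; jams on a cassette not fully home. Stays where left; 1.5 N at the lug turns it.
- lug_1 (a point): top centre of the upright lug of collar_1: steel block 12 mm wide (round the circle), 18 mm long (outwards), 30 mm high above the collar; this point is 64 mm from the axis, 72 mm above the underside. Direction from the axis, from the head's x towards its y: 202.5 deg when open, 157.5 deg when locked.
- head_2: air-sampler head, round aluminium body fixed on the bench, 132 mm over its rim; in its top a square pocket 68 x 68 mm, 8 mm deep, edges chamfered, along the head's x and y, floor 26 mm above the origin. A dark steel lock collar (117 mm outside, top at 42 mm) turns on it. Origin: centre of the underside; -x is the front with marks and stop pins.
- head_2_seat (a point): centre of the pocket floor of head_2; a cassette that is fully home has its origin here
- collar_2 (a joint): lock collar on the upright axis through the head's origin, rad, growing clockwise from above. 0 = open (lug at the dot): its 71 mm square, countersunk opening lines up with the pocket. 0.785 = locked (lug at the bar, at its stop): its sides reach over the flange corners, 1.5 mm above them; jams on a cassette not fully home. Stays where left; 1.5 N at the lug turns it.
- lug_2 (a point): top centre of the upright lug of collar_2: steel block 12 mm wide (round the circle), 18 mm long (outwards), 30 mm high above the collar; this point is 64 mm from the axis, 72 mm above the underside. Direction from the axis, from the head's x towards its y: 202.5 deg when open, 157.5 deg when locked.
- fresh_1: white filter cassette, 100 g: square flange 64 x 64 x 6.5 mm, on it a square throat 42 x 42 mm (open top, walls 3.5 mm) rising to 42.5 mm, to be gripped across two opposite outer faces; all quarter turns alike. Origin: centre of underside, z up, x and y along the sides. Fresh: stands in fresh_tray at the start (two or three are present).
- fresh_2: white filter cassette, 100 g: square flange 64 x 64 x 6.5 mm, on it a square throat 42 x 42 mm (open top, walls 3.5 mm) rising to 42.5 mm, to be gripped across two opposite outer faces; all quarter turns alike. Origin: centre of underside, z up, x and y along the sides. Fresh: stands in fresh_tray at the start (two or three are present).
- fresh_3: white filter cassette, 100 g: square flange 64 x 64 x 6.5 mm, on it a square throat 42 x 42 mm (open top, walls 3.5 mm) rising to 42.5 mm, to be gripped across two opposite outer faces; all quarter turns alike. Origin: centre of underside, z up, x and y along the sides. Fresh: stands in fresh_tray at the start (two or three are present).
- used_1: white filter cassette, 100 g: square flange 64 x 64 x 6.5 mm, on it a square throat 42 x 42 mm (open top, walls 3.5 mm) rising to 42.5 mm, to be gripped across two opposite outer faces; all quarter turns alike. Origin: centre of underside, z up, x and y along the sides. Exposed, filter greyed: locked in head_1 at the start, or absent (then that head is shut and empty).
- used_2: white filter cassette, 100 g: square flange 64 x 64 x 6.5 mm, on it a square throat 42 x 42 mm (open top, walls 3.5 mm) rising to 42.5 mm, to be gripped across two opposite outer faces; all quarter turns alike. Origin: centre of underside, z up, x and y along the sides. Exposed, filter greyed: locked in head_2 at the start, or absent (then that head is shut and empty).
- fresh_tray: low open steel tray, fixed, outside 280 (x) x 96 (y) x 12 mm high, walls and floor 3 mm. Origin: centre of the underside, 3 mm below the floor's top. The fresh cassettes stand in it, at the left or the right.
- return_tray: low open steel tray, fixed, outside 280 (x) x 96 (y) x 12 mm high, walls and floor 3 mm. Origin: centre of the underside, 3 mm below the floor's top. Empty at the start, on the other side; for the exposed cassettes.
- marker: bystander, loose: board marker 134 mm long, 14 mm thick, lying; to be left where it is. Origin: centre of the underside
- bottle: bystander, loose: screw-cap glass bottle, 44 mm diameter, 85 mm high; to be left where it is. Origin: centre of the underside
- petri_dish: bystander, loose: closed petri dish, 90 mm diameter, 15 mm high; to be left where it is. Origin: centre of the underside

How it is judged:
On the way, in this order (a step that is already met when the one before it is completed fails the run):
1. every exposed cassette stands in the return tray (x of used_1 in the frame of return_tray between -0.115 and 0.115 m and y of used_1 in the frame of return_tray between -0.03 and 0.03 m and z of each of used_1, used_2 in the frame of return_tray below 0.008 m and angle between each of used_1, used_2's own z axis and vertical below 0.08 rad and x of used_2 in the frame of return_tray between -0.115 and 0.115 m and y of used_2 in the frame of return_tray between -0.03 and 0.03 m), for 0.2 s.
2. a fresh cassette lies flat and square, fully home, in the pocket of each head (((horizontal distance between fresh_1 and head_1_seat below 0.004 m and z of fresh_1 in the frame of head_1_seat between -0.003 and 0.0025 m and angle between fresh_1's own z axis and vertical below 0.04 rad and (angle between the x axis of fresh_1 and the x axis of head_1, either way round below 0.08 rad or angle between the x axis of fresh_1 and the y axis of head_1, either way round below 0.08 rad)) or (horizontal distance between fresh_2 and head_1_seat below 0.004 m and z of fresh_2 in the frame of head_1_seat between -0.003 and 0.0025 m and angle between fresh_2's own z axis and vertical below 0.04 rad and (angle between the x axis of fresh_2 and the x axis of head_1, either way round below 0.08 rad or angle between the x axis of fresh_2 and the y axis of head_1, either way round below 0.08 rad)) or (horizontal distance between fresh_3 and head_1_seat below 0.004 m and z of fresh_3 in the frame of head_1_seat between -0.003 and 0.0025 m and angle between fresh_3's own z axis and vertical below 0.04 rad and (angle between the x axis of fresh_3 and the x axis of head_1, either way round below 0.08 rad or angle between the x axis of fresh_3 and the y axis of head_1, either way round below 0.08 rad))) and ((horizontal distance between fresh_1 and head_2_seat below 0.004 m and z of fresh_1 in the frame of head_2_seat between -0.003 and 0.0025 m and angle between fresh_1's own z axis and vertical below 0.04 rad and (angle between the x axis of fresh_1 and the x axis of head_2, either way round below 0.08 rad or angle between the x axis of fresh_1 and the y axis of head_2, either way round below 0.08 rad)) or (horizontal distance between fresh_2 and head_2_seat below 0.004 m and z of fresh_2 in the frame of head_2_seat between -0.003 and 0.0025 m and angle between fresh_2's own z axis and vertical below 0.04 rad and (angle between the x axis of fresh_2 and the x axis of head_2, either way round below 0.08 rad or angle between the x axis of fresh_2 and the y axis of head_2, either way round below 0.08 rad)) or (horizontal distance between fresh_3 and head_2_seat below 0.004 m and z of fresh_3 in the frame of head_2_seat between -0.003 and 0.0025 m and angle between fresh_3's own z axis and vertical below 0.04 rad and (angle between the x axis of fresh_3 and the x axis of head_2, either way round below 0.08 rad or angle between the x axis of fresh_3 and the y axis of head_2, either way round below 0.08 rad)))), for 0.2 s.
3. both collars are turned to the locked mark over the fresh cassettes (all of step 2 and value of joint each of collar_1, collar_2 above 0.72 rad), for 0.2 s.
At the end, for the whole second after the job is handed in: Each head holds a fresh cassette within 4 mm of its seat, within 2.5 mm of the floor, tilt under 2.3 deg; both collars above 0.72 rad; exposed cassettes upright in the return tray and a spare fresh one in the fresh tray (within 115 mm along, 30 mm across its middle); all at rest (all of step 1 and all of step 3 and ((horizontal distance between fresh_1 and head_1_seat below 0.004 m and z of fresh_1 in the frame of head_1_seat between -0.003 and 0.0025 m and angle between fresh_1's own z axis and vertical below 0.04 rad and (angle between the x axis of fresh_1 and the x axis of head_1, either way round below 0.08 rad or angle between the x axis of fresh_1 and the y axis of head_1, either way round below 0.08 rad)) or (horizontal distance between fresh_1 and head_2_seat below 0.004 m and z of fresh_1 in the frame of head_2_seat between -0.003 and 0.0025 m and angle between fresh_1's own z axis and vertical below 0.04 rad and (angle between the x axis of fresh_1 and the x axis of head_2, either way round below 0.08 rad or angle between the x axis of fresh_1 and the y axis of head_2, either way round below 0.08 rad)) or (x of fresh_1 in the frame of fresh_tray between -0.115 and 0.115 m and y of fresh_1 in the frame of fresh_tray between -0.03 and 0.03 m and z of fresh_1 in the frame of fresh_tray below 0.008 m and angle between fresh_1's own z axis and vertical below 0.08 rad)) and ((horizontal distance between fresh_2 and head_1_seat below 0.004 m and z of fresh_2 in the frame of head_1_seat between -0.003 and 0.0025 m and angle between fresh_2's own z axis and vertical below 0.04 rad and (angle between the x axis of fresh_2 and the x axis of head_1, either way round below 0.08 rad or angle between the x axis of fresh_2 and the y axis of head_1, either way round below 0.08 rad)) or (horizontal distance between fresh_2 and head_2_seat below 0.004 m and z of fresh_2 in the frame of head_2_seat between -0.003 and 0.0025 m and angle between fresh_2's own z axis and vertical below 0.04 rad and (angle between the x axis of fresh_2 and the x axis of head_2, either way round below 0.08 rad or angle between the x axis of fresh_2 and the y axis of head_2, either way round below 0.08 rad)) or (x of fresh_2 in the frame of fresh_tray between -0.115 and 0.115 m and y of fresh_2 in the frame of fresh_tray between -0.03 and 0.03 m and z of fresh_2 in the frame of fresh_tray below 0.008 m and angle between fresh_2's own z axis and vertical below 0.08 rad)) and ((horizontal distance between fresh_3 and head_1_seat below 0.004 m and z of fresh_3 in the frame of head_1_seat between -0.003 and 0.0025 m and angle between fresh_3's own z axis and vertical below 0.04 rad and (angle between the x axis of fresh_3 and the x axis of head_1, either way round below 0.08 rad or angle between the x axis of fresh_3 and the y axis of head_1, either way round below 0.08 rad)) or (horizontal distance between fresh_3 and head_2_seat below 0.004 m and z of fresh_3 in the frame of head_2_seat between -0.003 and 0.0025 m and angle between fresh_3's own z axis and vertical below 0.04 rad and (angle between the x axis of fresh_3 and the x axis of head_2, either way round below 0.08 rad or angle between the x axis of fresh_3 and the y axis of head_2, either way round below 0.08 rad)) or (x of fresh_3 in the frame of fresh_tray between -0.115 and 0.115 m and y of fresh_3 in the frame of fresh_tray between -0.03 and 0.03 m and z of fresh_3 in the frame of fresh_tray below 0.008 m and angle between fresh_3's own z axis and vertical below 0.08 rad)) and linear speed of each of fresh_1, fresh_2, fresh_3, used_1, used_2 below 0.02 m/s); the robot touches nothing.
It fails at once if the marker is pushed more than 3 cm from its place (distance of marker from where it was at the start of the episode above 0.03 m).
It fails at once if the bottle is pushed more than 3 cm from its place (distance of bottle from where it was at the start of the episode above 0.03 m).
It fails at once if the petri dish is pushed more than 3 cm from its place (distance of petri_dish from where it was at the start of the episode above 0.03 m).
Of fresh_1, fresh_2, fresh_3 only 2 to 3 are there at a start; the rules pass over those that are not, and their reading is None.
Of used_1, used_2 only 1 to 2 are there at a start; the rules pass over those that are not, and their reading is None.
At some moment in a run one of fresh_1, fresh_2, fresh_3 may be knocked a few centimetres aside while the robot is not near it.
It also fails if it takes over 210 s, if anything falls off the work surface, if the arm or the gripper's body presses on something with over 40 N, if the wrist force passes 120 N, or if a joint passes its speed limit or range.

ROBOT

A 6-joint arm with a two-finger parallel gripper is mounted at the origin on a cart in front of the work surface, level with it; the furniture and walls round the work are solid. World frame = base frame: x ahead of the robot, y to its left, z up, the work surface at z = 0. Lengths are in m, angles in rad, forces in N, time in s.
With the tool pointing down it reaches from about 0.35 to 0.925 m from the base axis. Payload 6.4 kg.
Tool frame: the origin (TCP) lies midway between the tips of the shut fingers; the grasp point (between the pads) lies 19 mm behind it (manip.tcp_to_grasp is the distance from the TCP to the grasp point, in m); z points along the fingers, y is the line along which they close (so a half turn about z gives the same grasp; the last joint's range is limited). The gripper opens to 94 mm and grips with 3 to 60 N. Pads are 16 mm wide; open, the fingers measure 119 mm over their backs; the gripper's body (75 mm by 177 mm) begins 78 mm behind the grasp point.
Start: joints at [1.116, 0.245, 1.558, -0, 1.339, -0.174], TCP at [0.18, 0.625, 0.205] pointing down, gripper open.
Joint ranges: [-3.13, 3.13], [-1.02, 2.26], [0.13, 2.54], [-0.95, 4.09], [0.21, 2.88], [-2.74, 2.74]. Speed limits (rad/s): [2.57, 2.57, 3.14, 3.14, 3.14, 3.14].

INTERFACE

Orientations are given as a 3x3 rotation matrix whose columns are the frame's x, y, z axes.
In Python, from station import manip gives the robot as it stands. Calls block until the motion is done:
- manip.move_pose(position, orientation): joint-space move of the TCP to a pose.
- manip.move_l(position, attitude=None, feed=0.15, until_force=None): straight line of the TCP; attitude=None keeps the orientation; feed is the mean speed in m/s. With until_force (N) it stops when the force on the tool has changed by that much, and returns True; else False.
- manip.move_joints(angles): joint-space move.
- manip.ungrasp() and manip.close(): open the fingers fully, or close them until they stop; the grip force is fixed at half the most.
- manip.pause(seconds).
- manip.ik(position, orientation): joint angles nearest the present ones, or None.
- manip.sense(): the state.
- manip.grab_frame(name): name is "scene" or "top" or "wrist"; returns a dict with "frame" (480x640x3 uint8, red, green, blue), "fov_y" (degrees; the focal length in pixels is half the picture's height over the tangent of half this angle, whatever the lens; pixels are square), "cx", "cy" (the principal point, pixels), "view" (4x4, takes a point from world to camera coordinates). Camera axes: x right, y up, looking along -z (the intrinsics and any distortion apply to the point x, -y, -z); pixel columns grow to the right and rows downward; lengths in m; the calibration is good to about 2 mm. A picture is of the moment at which its call begins. There is no depth.
A pose or a line that the arm cannot do raises manip.PlanningError and nothing moves.
- manip.close_job(): hands the job in; it is judged then, once.
Trained networks look in a picture, given as the dict that the camera call returned (one of the last four; its "shot" number tells which), for a name from the list of things; names that differ only in an ending like _2 or _b are one class to them, and where a whole thing is asked for, a point or a joint stands for the part that bears it (a point fixed in the world has none). Each returns a list of dicts, best first, with "p" (0 to 1); they miss things now and then, are a little off and sometimes report something else, mostly with a low value. They report only what shows in the picture. A call takes as long as a camera call.
- manip.boxes_of(picture, name): "at" ([x, y, z] in m, in world coordinates, good to about 4 mm: the middle of the surface that is visible of it).
- manip.silhouettes(picture, name): "pixels" (480x640 bool, what is visible of it).
The state is a dict: "time": time; "joint_pos": joint angles; "joint_vel": joint speeds; "joint_torque": joint torques, N m; "eef_pos": TCP position; "eef_rot": TCP orientation; "wrist_force": force on the tool from outside, world axes, zero at the start; "torque": the same for the moment, N m; "opening": opening from 0.0 (shut) to 1.0 (fully open); "finger_force": force on a finger pad.
Only numpy, scipy, OpenCV 4.12 (cv2) and the standard library are available. Lean on these libraries where they do the work, as an engineer would, in place of code of your own. Each camera call takes 0.05 s, during which the arm holds its last target. There are 200 camera calls.

## Working session

There is one attempt and no reset: what is moved stays moved. The work goes in short steps, each a Python script; the robot and the scene stay as the last script left them, time stands still between calls to the robot, and variables do not carry over. Pictures are saved under pics/ and viewed, at most 14 in all, crops included, and the job is handed in when it is done.

```bash
ls; mkdir -p pics
python3 - <<'E'
from station import manip
import cv2,numpy as np
for n in ("scene","top"):
    f=manip.grab_frame(n); cv2.imwrite(f"pics/{n}0.png",f["frame"][:,:,::-1])
    print(n,f["fov_y"],f["cx"],f["cy"],np.round(f["view"],3).tolist(),[k for k in f])
    for c in ("head_1","collar_1","lug_1","fresh_1","used_1","fresh_tray","return_tray","marker","bottle","petri_dish"):
        print(c,[(np.round(d["at"],3).tolist(),round(d["p"],2)) for d in manip.boxes_of(f,c)])
print(manip.sense())
E
```

```text
pics
scene 50.74010588716897 315.5107510300507 237.7841700069884 [[0.769, -0.639, 0.021, -0.434], [0.287, 0.374, 0.882, -0.213], [-0.572, -0.672, 0.47, -0.689], [0.0, 0.0, 0.0, 1.0]] ['frame', 'fov_y', 'cx', 'cy', 'view', 'shot']
head_1 [([0.573, -0.126, 0.036], 0.91), ([0.498, 0.083, 0.032], 0.61)]
collar_1 [([0.568, -0.119, 0.039], 0.92), ([0.499, 0.098, 0.044], 0.84)]
lug_1 [([0.57, -0.12, 0.042], 0.74), ([0.5, 0.099, 0.038], 0.6)]
fresh_1 [([0.349, 0.239, 0.026], 0.94), ([0.43, 0.248, 0.022], 0.91), ([0.499, 0.098, 0.044], 0.74), ([0.569, -0.118, 0.038], 0.69), ([0.52, 0.246, 0.028], 0.58)]
used_1 [([0.525, 0.109, 0.053], 0.66), ([0.497, 0.101, 0.043], 0.55)]
fresh_tray [([0.4, 0.241, 0.006], 0.96)]
return_tray [([0.446, -0.257, 0.002], 0.73)]
marker [([0.519, -0.006, 0.007], 0.8)]
bottle [([0.428, 0.243, 0.023], 0.72), ([0.68, 0.018, 0.048], 0.69)]
petri_dish [([0.501, 0.101, 0.038], 0.72), ([0.722, 0.123, 0.016], 0.71)]
top 57.846836348661704 322.5404740485742 237.2026850666239 [[0.024, -0.999, -0.024, 0.006], [0.998, 0.023, 0.052, -0.551], [-0.051, -0.025, 0.998, -1.131], [0.0
[... 751 characters left out ...]
4093689e-01]), 'joint_vel': array([-7.35181266e-04, -8.91304454e-04, -1.16580023e-03, -1.75988910e-03,
       -8.43439689e-05, -9.48303908e-05]), 'joint_torque': array([-5.77888404e-04, -4.15827692e+01, -3.14890587e+01,  6.85685151e-02,
        2.87535251e-02, -1.18586254e-05]), 'eef_pos': array([0.18013296, 0.62455237, 0.20547015]), 'eef_rot': array([[-9.60835972e-01,  2.77117728e-01,  2.41397557e-05],
       [ 2.77117727e-01,  9.60835972e-01, -1.23630312e-05],
       [-2.66203607e-05, -5.18929090e-06, -1.00000000e+00]]), 'wrist_force': array([ 0.56527322, -0.29231208, -0.06531624]), 'torque': array([-0.03002506,  0.00623343,  0.0026573 ]), 'finger_force': 0.0, 'opening': 0.997418825195901}
```

View pics/top0.png

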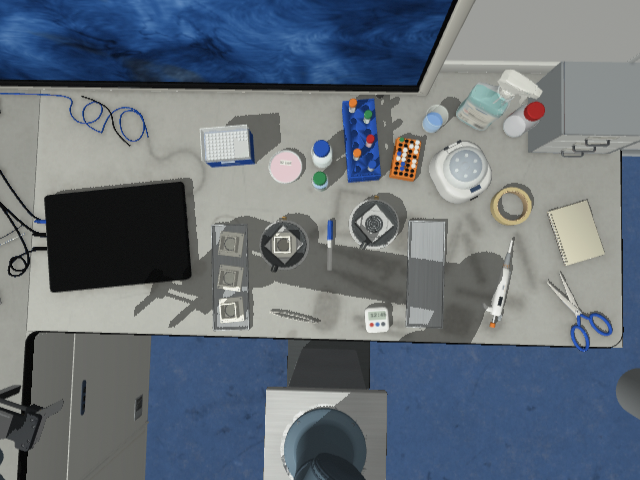

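View pics/scene0.png

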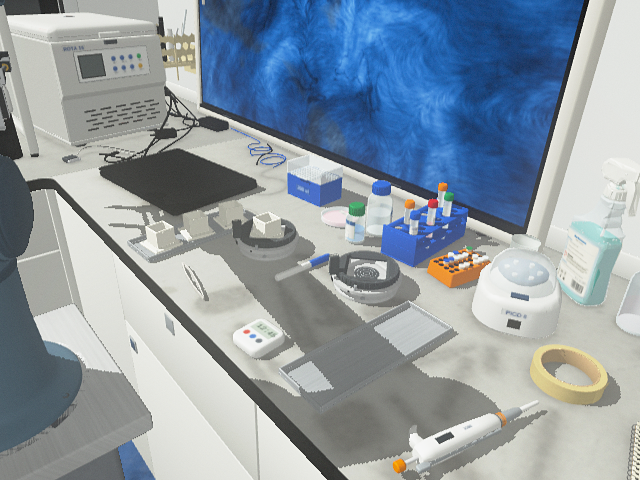

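The top view shows the left head at (284,244) holding a cassette, with its lug at (275,267). The right head at (374,223) is shut and empty. Three fresh cassettes are in the left tray at x≈230, and the right tray at (427,272) is empty. The marker lies between the heads at (331,245). Next I'll look closer with the wrist camera.

```bash
cat > h.py <<'E'
from station import manip
import cv2,numpy as np
def R(yaw):  # tool down; tool y axis (closing line) at angle yaw from world x
    y=np.array([np.cos(yaw),np.sin(yaw),0]); z=np.array([0,0,-1.]); return np.c_[np.cross(y,z),y,z]
def foc(f): return 240/np.tan(np.radians(f["fov_y"]/2))
def ray(f,u,v):
    V=np.array(f["view"]); d=np.array([(u-f["cx"])/foc(f),-(v-f["cy"])/foc(f),-1]); Rm=V[:3,:3]
    return -Rm.T@V[:3,3], Rm.T@d
def plane(f,u,v,z):
    c,d=ray(f,u,v); return c+d*(z-c[2])/d[2]
def proj(f,P):
    V=np.array(f["view"]); p=np.atleast_2d(P)@V[:3,:3].T+V[:3,3]
    return np.c_[f["cx"]+foc(f)*p[:,0]/-p[:,2], f["cy"]-foc(f)*p[:,1]/-p[:,2]]
def snap(name,file=None):
    f=manip.grab_frame(name)
    if file: cv2.imwrite(f"pics/{file}.png",f["frame"][:,:,::-1])
    return f
def st():
    s=manip.sense(); return round(s["time"],1),np.round(s["eef_pos"],4).tolist(),np.round(s["wrist_force"],1).tolist(),round(s["opening"],3),round(float(s["finger_force"]),1)
E
python3 - <<'E'
from h import *
for k,p in enumerate([(0.45,0.11,0.30),(0.50,-0.11,0.30)]):
    manip.move_pose(p,R(np.pi/2)); f=snap("wrist",f"w{k}")
    V=np.array(f["view"]); c,d=ray(f,f["cx"],f["cy"]); print(st(),f["fov_y"],f["cx"],f["cy"],c.round(3),d.round(3),manip.sense()["joint_pos"].round(2))
    np.savez(f"f{k}.npz",**f)
    for c in ("head_1","collar_1","lug_1","fresh_1","used_1"):
        print(c,[(np.round(d["at"],3).tolist(),round(d["p"],2)) for d in manip.boxes_of(f,c)])
E
```

```text
(3.3, [0.4499, 0.1105, 0.2999], [-0.4, -0.0, -0.8], 1.0, 0.0) 69.58619444413682 314.18077278163247 238.14633989087824 [0.375 0.109 0.479] [ 0.259  0.001 -0.966] [-0.   -0.28  1.9   0.    1.52 -1.58]
head_1 [([0.515, 0.119, 0.043], 0.93), ([0.571, -0.123, 0.03], 0.89)]
collar_1 [([0.525, 0.123, 0.041], 0.77), ([0.556, -0.13, 0.041], 0.55), ([0.571, -0.119, 0.031], 0.48)]
lug_1 [([0.519, 0.122, 0.045], 0.88), ([0.561, -0.13, 0.044], 0.64), ([0.766, 0.125, 0.016], 0.2)]
fresh_1 [([0.356, 0.256, 0.014], 0.76), ([0.528, 0.264, 0.014], 0.61), ([0.438, 0.263, 0.005], 0.55)]
used_1 [([0.532, 0.122, 0.035], 0.78)]
(4.5, [0.5, -0.1088, 0.3001], [-0.5, 0.1, 0.2], 1.002, 0.0) 69.58619444413682 314.18077278163247 238.14633989087824 [ 0.425 -0.11   0.479] [ 0.259  0.001 -0.966] [-0.44 -0.15  1.8   0.    1.5  -2.01]
head_1 [([0.583, -0.11, 0.032], 0.97), ([0.516, 0.11, 0.045], 0.59)]
collar_1 [([0.517, 0.124, 0.042], 0.98), ([0.579, -0.103, 0.043], 0.59), ([0.686, 0.018, 0.057], 0.17)]
lug_1 [([0.511, 0.125, 0.044], 0.9), ([0.582, -0.111, 0.042], 0.58)]
fresh_1 [([0.439, 0.251, 0.013], 0.97), ([0.529, 0.252, 0.018], 0.82), ([0.521, 0.109, 0.046], 0.65), ([0.355, 0.24, 0.017], 0.56)]
used_1 [([0.53, 0.116, 0.048], 0.71)]
```

Run:
```python
import cv2
a=[cv2.imread(f"pics/w{k}.png") for k in (0,1)]
cv2.imwrite("pics/w01.png",cv2.hconcat([cv2.resize(i[:,120:520],None,fx=1,fy=1.1) for i in a]))
```

```text
(no output)
```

View pics/w0.png

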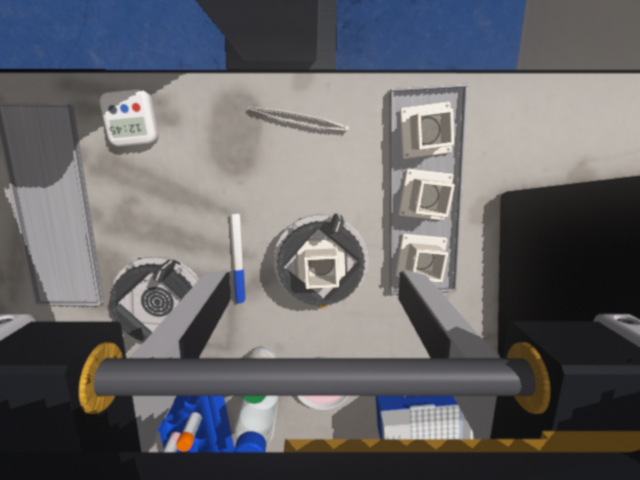

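View pics/w1.png

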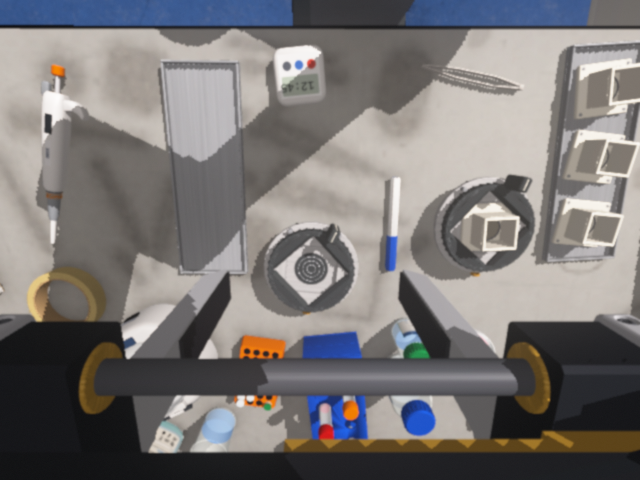

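Wrist views: in w0 the left head is centred at (320,263) with its lug at (336,222), and the cassette is square to the image. In w1 the right head is at (310,268) with its lug at (333,232), and its floor grille shows it is empty. Next I'll fit the head poses from silhouettes, using two opposite tool yaws to cancel the calibration bias.

```bash
cat >> h.py <<'E'
from scipy.optimize import minimize
from scipy.ndimage import binary_fill_holes
def circ(x,y,z,r): 
    a=np.linspace(0,2*np.pi,60); return np.c_[x+r*np.cos(a),y+r*np.sin(a),0*a+z]
def collar_model(f,p,lugrel):
    x,y,yaw=p; m=np.zeros((480,640),np.float32); S=8
    def fill(P):
        h=cv2.convexHull(proj(f,P).astype(np.float32)); cv2.fillConvexPoly(m,np.round(h*2**4).astype(np.int32),1,cv2.LINE_AA,4)
    mm=np.zeros((480,640),np.uint8)
    def fill(P):
        h=cv2.convexHull(proj(f,P).astype(np.float32)); cv2.fillConvexPoly(mm,np.round(h*16).astype(np.int32),255,cv2.LINE_AA,4)
    fill(np.r_[circ(x,y,.034,.0585),circ(x,y,.042,.0585)])
    a=yaw+lugrel; e=np.array([np.cos(a),np.sin(a)]); t=np.array([-e[1],e[0]])
    fill(np.array([[*(np.array([x,y])+r*e+w*t),z] for r in (.055,.073) for w in (-.006,.006) for z in (.042,.072)]))
    return mm/255.
def near(dets,f,P,rad=50):
    u=proj(f,P)[0]; out=[]
    for d in dets:
        ys,xs=np.nonzero(d["pixels"])
        if len(xs) and np.hypot(xs.mean()-u[0],ys.mean()-u[1])<rad: out.append((len(xs),d["p"],d["pixels"]))
    return out
E
cat > m.py <<'E'
from h import *
import pickle
G={"L":(.527,.117,0.02),"R":(.585,-.112,-.17)}
shots=[]
for k,(x,y,w) in G.items():
    for yaw in (np.pi/2,-np.pi/2):
        s=np.sign(yaw); manip.move_pose((x-s*.035,y,.27),R(yaw)); manip.pause(.3)
        f=snap("wrist",f"m{k}{int(s)}"); 
        shots.append((k,s,f,{c:near(manip.silhouettes(f,c),f,(x,y,.04)) for c in ("collar_1","head_1")}))
pickle.dump(shots,open("shots.pkl","wb"))
for k,s,f,d in shots:
    for c,l in d.items(): print(k,s,c,[(n,round(p,2)) for n,p,_ in l])
    if not d["collar_1"]: continue
    M=binary_fill_holes(d["collar_1"][0][2]).astype(float)
    cost=lambda p: np.abs(collar_model(f,p,np.radians(157.5))-M).sum()
    r=minimize(cost,G[k],method="Nelder-Mead",options=dict(initial_simplex=np.array(G[k])+np.array([[0,0,0],[.008,0,0],[0,.008,0],[0,0,.15]]),xatol=1e-4,fatol=.1))
    print(k,s,r.x.round(4),r.fun,M.sum())
print(st())
E
python3 m.py
```

```text
L 1.0 collar_1 [(3805, 0.72)]
L 1.0 head_1 [(6042, 0.82)]
L 1.0 [0.5299 0.1185 0.0797] 337.5450980392157 7008.0
L -1.0 collar_1 [(4111, 0.89)]
L -1.0 head_1 [(5961, 0.78), (2364, 0.48)]
L -1.0 [0.5298 0.1181 0.0779] 246.86666666666665 7271.0
R 1.0 collar_1 [(4072, 0.79)]
R 1.0 head_1 [(8270, 0.97)]
R 1.0 [ 0.5894 -0.1143 -0.0594] 196.3607843137255 7166.0
R -1.0 collar_1 [(4017, 0.68)]
R -1.0 head_1 [(8509, 0.94)]
R -1.0 [ 0.5895 -0.1149 -0.074 ] 352.09411764705885 7194.0
(15.7, [0.62, -0.112, 0.27], [-1.1, -0.8, 0.0], 1.0, 0.0)
```

Run:
```python
from h import *; import pickle
sh=pickle.load(open("shots.pkl","rb")); out=[]
P={"L":(.5298,.1183,.079),"R":(.5895,-.1146,-.067)}
def sq(x,y,w,h,z): 
    a=w+np.radians([45,135,225,315]); return np.c_[x+h*2**.5*np.cos(a),y+h*2**.5*np.sin(a),0*a+z]
for k,s,f,d in sh:
    x,y,w=P[k]; im=f["frame"][:,:,::-1].copy(); im=cv2.resize(im,None,fx=4,fy=4,interpolation=cv2.INTER_CUBIC)
    L=[(sq(x,y,w+np.pi/4,.0355,.042),(0,0,255)),(sq(x,y,w,.034,.034),(0,255,0)),(circ(x,y,.042,.0585),(255,0,0))]
    if k=="L": L.append((sq(x,y,w,.021,.0685),(0,255,255)))
    for q,c in L: cv2.polylines(im,[np.round(proj(f,q)*4+1.5).astype(int)],True,c,1)
    u=(proj(f,(x,y,.042))[0]*4).astype(int); out.append(im[u[1]-260:u[1]+220,u[0]-250:u[0]+250])
cv2.imwrite("pics/ov.png",cv2.resize(cv2.vconcat([cv2.hconcat(out[:2]),cv2.hconcat(out[2:])]),(625,600),interpolation=cv2.INTER_AREA))
```

```text
(no output)
```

View pics/ov.png

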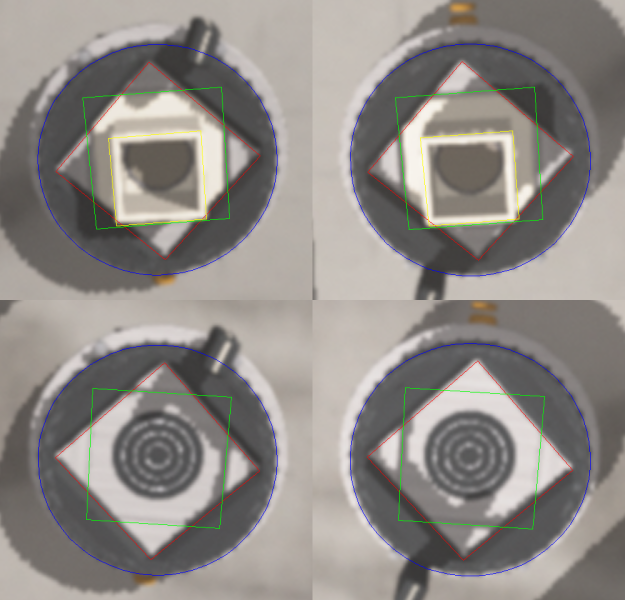

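The model fits all four views (opening, rim and lug). Next I'll open both collars by gripping each lug and following its arc.

```bash
cat >> h.py <<'E'
H={"L":(.5298,.1183,.079),"R":(.5895,-.1146,-.067)}
ZL=.048
def lugpose(k,deg,z=ZL,r=.064):
    x,y,w=H[k]; a=w+np.radians(deg); return np.array([x+r*np.cos(a),y+r*np.sin(a),z]),R(a+np.pi/2-np.pi)if 0 else R(a-np.pi/2)
def turn(k,d0,d1,over=3):
    p,A=lugpose(k,d0,.14); manip.move_pose(p,A)
    manip.move_l(lugpose(k,d0)[0],feed=.08,until_force=12) and print("contact on descent",st())
    manip.close(); print("lug gripped",st())
    s=np.sign(d1-d0)
    for d in np.r_[np.arange(d0,d1,5*s)[1:],d1]: manip.move_l(*lugpose(k,d),feed=.06)
    print("nominal end",st())
    for d in d1+s*np.arange(1,over+1):
        if manip.move_l(*lugpose(k,d),feed=.02,until_force=8): print("stop felt at",d,st()); break
    manip.pause(.2); manip.ungrasp(); manip.pause(.2); manip.move_l(lugpose(k,d,.14)[0],feed=.15)
    print(st())
E
python3 - <<'E'
from h import *
turn("R",157.5,202.5)
turn("L",157.5,202.5)
x,y,w=H["L"]; manip.move_pose((x-.035,y-.03,.27),R(np.pi/2)); manip.pause(.3); snap("wrist","open1"); print(st())
E
```

```text
lug gripped (20.6, [0.5322, -0.086, 0.048], [0.7, 1.0, 0.8], 0.124, 30.0)
nominal end (22.8, [0.5285, -0.1326, 0.048], [1.9, 10.2, 2.2], 0.123, 30.3)
(26.0, [0.5294, -0.1379, 0.1391], [0.2, 0.6, -1.6], 1.002, 0.0)
lug gripped (29.6, [0.469, 0.1383, 0.048], [1.7, 2.1, -0.4], 0.123, 30.0)
nominal end (31.9, [0.4721, 0.0918, 0.048], [-0.2, 12.7, -0.9], 0.126, 30.3)
(35.1, [0.4737, 0.0863, 0.1391], [0.1, -0.4, 0.1], 1.002, 0.0)
(36.1, [0.4943, 0.0883, 0.2688], [0.1, 0.6, -0.4], 0.999, 0.0)
```

View pics/open1.png

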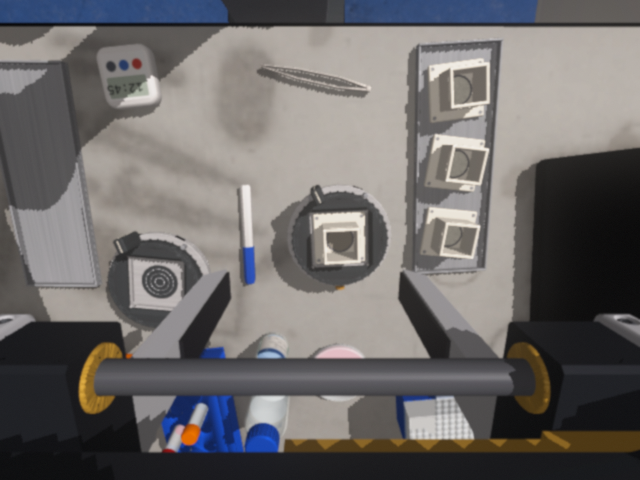

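Both collars are open: the lugs are at (318,194) and (127,243), and both openings are square with their pockets. Next I'll measure the return tray.

```bash
cat >> h.py <<'E'
def tray(f,cls,P,z=.012):
    d=near(manip.silhouettes(f,cls),f,P,80)
    if not d: return None
    c=cv2.findContours(d[0][2].astype(np.uint8),cv2.RETR_EXTERNAL,cv2.CHAIN_APPROX_NONE)[0]
    c=max(c,key=cv2.contourArea)[:,0]; q=np.array([plane(f,u,v,z)[:2] for u,v in c],np.float32)
    (x,y),s,a=cv2.minAreaRect(q); a=a if s[0]>s[1] else a+90
    return round(x,4),round(y,4),np.round(sorted(s),4).tolist(),round((a+90)%180-90,1),d[0][1]
E
python3 - <<'E'
from h import *
for yaw in (np.pi/2,-np.pi/2):
    manip.move_pose((.46-.045*np.sign(yaw),-.256,.33),R(yaw)); manip.pause(.3); f=snap("wrist"); print(tray(f,"return_tray",(.46,-.256,.01)))
f=snap("top"); print(tray(f,"return_tray",(.46,-.256,.01)),tray(f,"fresh_tray",(.44,.26,.01)),st())
E
```

```text
(0.4626, -0.2534, [0.0959, 0.2794], -0.7, 0.86)
(0.4615, -0.2541, [0.0958, 0.2819], -0.6, 0.75)
(0.4612, -0.2507, [0.0964, 0.2796], -1.2, 0.73) (0.4407, 0.2627, [0.1022, 0.2833], 2.6, 0.88) (41.1, [0.505, -0.256, 0.33], [0.7, 0.1, -0.6], 0.995, 0.0)
```

Run:
```python
from h import *
x,y,w=H["L"]
manip.move_pose((x,y,.15),R(w+np.pi/2)); print(manip.move_l((x,y,.046),feed=.08,until_force=12)); manip.close(); print(st())
manip.move_l((x,y,.22),feed=.15); print(st())
A=R(np.radians(89.3)); manip.move_pose((.462,-.2538,.22),A); manip.pause(.2)
manip.move_l((.462,-.2538,.06),feed=.15); print(manip.move_l((.462,-.2538,.020),feed=.03,until_force=5),st())
manip.ungrasp(); manip.pause(.2); manip.move_l((.462,-.2538,.2),feed=.15)
snap("scene","used")
manip.move_pose((.44,.262,.35),R(np.pi/2)); manip.pause(.3)
f=snap("wrist","fr1")
for n in ("fresh_1",): print([(np.round(d["at"],3).tolist(),round(d["p"],2)) for d in manip.boxes_of(f,n)])
print(st())
```

```text
False
(45.6, [0.5297, 0.1184, 0.046], [-0.4, 0.8, 0.7], 0.447, 29.9)
(46.9, [0.5291, 0.1183, 0.2188], [-0.8, 0.5, -0.6], 0.445, 29.9)
True (50.8, [0.4618, -0.2536, 0.0229], [-0.5, 0.7, 4.4], 0.442, 29.9)
[([0.436, 0.264, 0.006], 0.81), ([0.355, 0.256, 0.008], 0.75), ([0.505, 0.275, 0.014], 0.57), ([0.535, -0.214, 0.001], 0.44)]
(55.7, [0.4401, 0.2618, 0.3499], [0.0, 0.1, -0.1], 1.0, 0.0)
```

View pics/used.png

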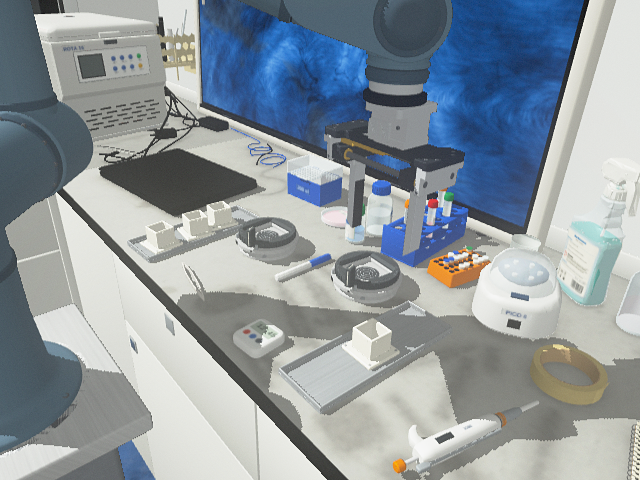

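View pics/fr1.png

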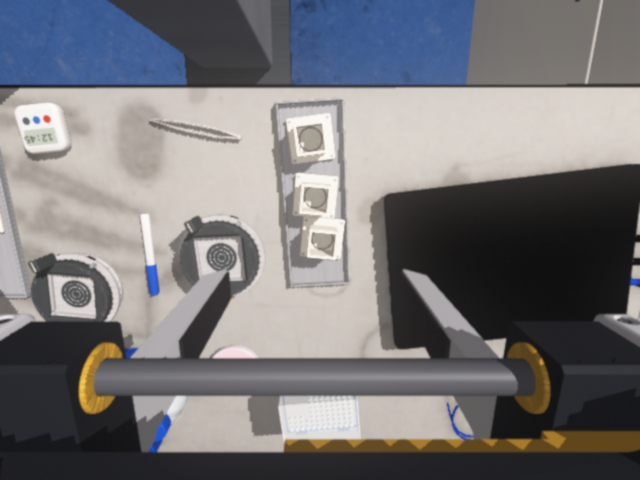

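The exposed cassette stands in the return tray at (371,345 in the scene view). The far fresh cassette has been knocked: it is now at (322,240) in the wrist view, close to the middle one. I'll use the near and far cassettes and leave the middle one, fitting their poses first.

```bash
cat >> h.py <<'E'
def sq(x,y,w,h,z):
    a=w+np.radians([45,135,225,315]); return np.c_[x+h*2**.5*np.cos(a),y+h*2**.5*np.sin(a),0*a+z]
def cass_model(f,p,z0):
    x,y,w=p; mm=np.zeros((480,640),np.uint8)
    for h,a,b in ((.032,0,.0065),(.021,.0065,.0425)):
        q=cv2.convexHull(proj(f,np.r_[sq(x,y,w,h,z0+a),sq(x,y,w,h,z0+b)]).astype(np.float32))
        cv2.fillConvexPoly(mm,np.round(q*16).astype(np.int32),255,cv2.LINE_AA,4)
    return mm/255.
def cass_fit(f,P,z0,cls="fresh_1"):
    d=near(manip.silhouettes(f,cls),f,(P[0],P[1],z0+.02),30)
    if not d: return None
    M=binary_fill_holes(d[0][2]).astype(float); best=None
    for w0 in (-.5,-.1,.3,.6):
        c=lambda p: np.abs(cass_model(f,p,z0)-M).sum()
        g=np.array([P[0],P[1],w0]); r=minimize(c,g,method="Nelder-Mead",options=dict(initial_simplex=g+np.array([[0,0,0],[.01,0,0],[0,.01,0],[0,0,.3]]),xatol=1e-4,fatol=.1))
        if best is None or r.fun<best.fun: best=r
    x=best.x; x[2]=(x[2]+np.pi/4)%(np.pi/2)-np.pi/4
    return x.round(4),round(best.fun),M.sum(),round(d[0][1],2)
def overlay(f,ps,z0,file,sc=4,half=(300,240)):
    im=cv2.resize(f["frame"][:,:,::-1],None,fx=sc,fy=sc,interpolation=cv2.INTER_CUBIC)
    for x,y,w in ps:
        for h,z,c in ((.032,.0065,(0,255,0)),(.021,.0425,(0,0,255))): cv2.polylines(im,[np.round(proj(f,sq(x,y,w,h,z0+z))*sc+1.5).astype(int)],True,c,1)
    u=(proj(f,(ps[0][0],ps[0][1],z0))[0]*sc).astype(int); return im[max(0,u[1]-half[1]):u[1]+half[1],max(0,u[0]-half[0]):u[0]+half[0]]
E
python3 - <<'E'
from h import *
ims=[]
for yaw in (np.pi/2,-np.pi/2):
    s=np.sign(yaw); manip.move_pose((.44-.03*s,.262,.27),R(yaw)); manip.pause(.3); f=snap("wrist")
    ps=[]
    for P in ((.355,.256),(.436,.264),(.505,.275)):
        r=cass_fit(f,P,.003); print(s,P,r); ps.append(r[0] if r else (*P,0))
    ims.append(overlay(f,[ps[1],ps[0],ps[2]],.003,"",2.5,(150,240)))
cv2.imwrite("pics/fr2.png",cv2.hconcat([cv2.resize(i,(300,480)) for i in ims])); print(st())
E
```

```text
1.0 (0.355, 0.256) (array([0.3557, 0.2558, 0.1165]), 182, np.float64(2660.0), 0.89)
1.0 (0.436, 0.264) (array([ 0.4389,  0.2619, -0.0969]), 178, np.float64(2323.0), 0.85)
1.0 (0.505, 0.275) (array([ 0.5047,  0.2726, -0.0925]), 237, np.float64(2161.0), 0.74)
-1.0 (0.355, 0.256) (array([0.3543, 0.2553, 0.1613]), 230, np.float64(2159.0), 0.68)
-1.0 (0.436, 0.264) (array([ 0.4378,  0.2615, -0.094 ]), 165, np.float64(2388.0), 0.79)
-1.0 (0.505, 0.275) (array([ 0.5035,  0.2724, -0.1035]), 150, np.float64(2604.0), 0.92)
(59.7, [0.47, 0.262, 0.27], [0.1, -0.7, 0.1], 1.0, 0.0)
```

View pics/fr2.png

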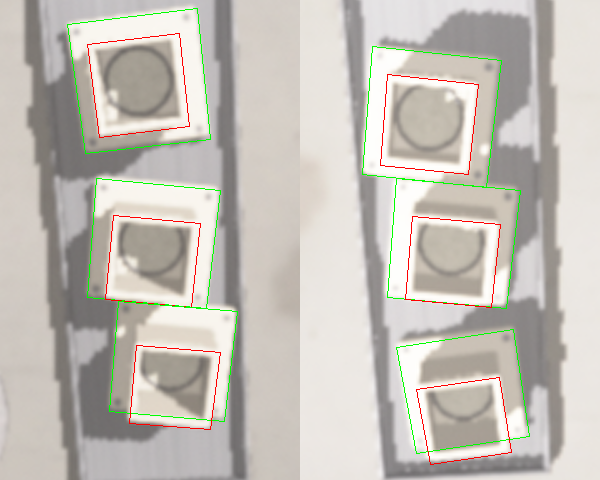

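```bash
cat >> h.py <<'E'
def fetch(c,k):
    cx,cy,cw=c; x,y,w=H[k]
    manip.move_pose((cx,cy,.15),R(cw+np.pi/2)); print("down contact",manip.move_l((cx,cy,.023),feed=.08,until_force=12))
    manip.close(); g=st(); print("grip",g); manip.move_l((cx,cy,.06),feed=.06); manip.move_l((cx,cy,.2),feed=.15); print(st())
    manip.move_pose((x,y,.2),R(w+np.pi/2)); manip.pause(.2); manip.move_l((x,y,.075),feed=.12); manip.pause(.2)
    print("seat",manip.move_l((x,y,.044),feed=.02,until_force=8),st())
def release(k):
    manip.ungrasp(); manip.pause(.2); x,y,w=H[k]; manip.move_l((x,y,.2),feed=.15)
E
python3 - <<'E'
from h import *
fetch((.504,.2725,-.098),"L")
E
```

```text
down contact False
grip (64.9, [0.504, 0.2725, 0.023], [0.2, 0.6, 0.3], 0.444, 30.0)
(66.7, [0.5033, 0.2722, 0.1986], [0.4, 0.5, -0.8], 0.443, 30.0)
seat True (70.3, [0.5298, 0.1183, 0.046], [-0.4, -0.0, 5.5], 0.443, 30.0)
```

Contact came exactly at the expected seat height (0.046). I'll release, check from above, and fetch the other one.

```bash
python3 - <<'E'
from h import *
release("L")
fetch((.355,.2555,.13),"R")
s=manip.sense()["eef_pos"][2]
if s<.0475:
    release("R")
    for k in "LR":
        x,y,w=H[k]; 
        for yaw in (np.pi/2,-np.pi/2):
            sg=np.sign(yaw); manip.move_pose((x-sg*.035,y,.27),R(yaw)); manip.pause(.3); f=snap("wrist",f"p{k}{int(sg)}"); r=cass_fit(f,(x,y),.026); print(k,sg,r)
            np.savez(f"p{k}{int(sg)}.npz",**f)
print(st())
E
python3 - <<'E'
from h import *; out=[]
for k in "LR":
  for s in (1,-1):
    f=dict(np.load(f"p{k}{s}.npz")); out.append(overlay(f,[H[k]],.026,"",4,(250,240)))
cv2.imwrite("pics/pl.png",cv2.resize(cv2.vconcat([cv2.hconcat(out[:2]),cv2.hconcat(out[2:])]),(625,600)))
E
```

```text
down contact False
grip (76.2, [0.355, 0.2555, 0.023], [-0.2, 1.0, 0.7], 0.449, 30.0)
(78.0, [0.3543, 0.2552, 0.1988], [-0.0, 0.6, -2.4], 0.444, 30.0)
seat True (82.5, [0.5895, -0.1146, 0.046], [-0.6, -0.1, 3.8], 0.444, 30.0)
L 1.0 (array([0.53  , 0.1182, 0.0962]), 266, np.float64(2509.0), 0.96)
L -1.0 (array([0.5296, 0.1174, 0.082 ]), 189, np.float64(2582.0), 0.92)
R 1.0 (array([ 0.5903, -0.1149, -0.0751]), 200, np.float64(2570.0), 0.57)
R -1.0 (array([ 0.5895, -0.116 , -0.0746]), 171, np.float64(2614.0), 0.85)
(95.8, [0.6245, -0.1146, 0.27], [-0.2, -0.5, -0.8], 1.003, 0.0)
```

View pics/pl.png

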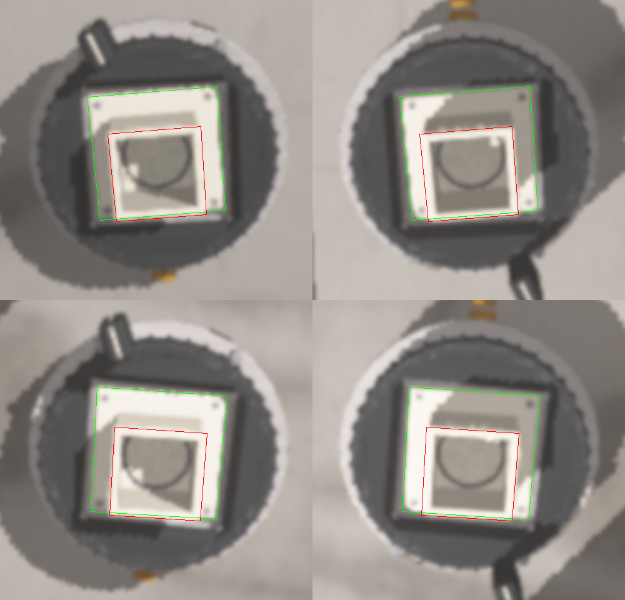

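Both fresh cassettes lie centred and flat in their pockets, with the flange outlines inside the pockets. Now I'll lock the collars.

Run:
```python
from h import *
turn("R",202.5,157.5); turn("L",202.5,157.5)
manip.move_pose((.50,0,.38),R(np.pi/2)); manip.pause(.3); f=snap("wrist","fin")
for k in "LR":
    x,y,w=H[k]; d=near(manip.silhouettes(f,"collar_1"),f,(x,y,.04))
    if d:
        M=binary_fill_holes(d[0][2]).astype(float)
        print(k,[(a,round(np.abs(collar_model(f,(x,y,w),np.radians(a))-M).sum())) for a in (151,154,157.5,161,164)])
    print(k,cass_fit(f,(x,y),.026))
print(cass_fit(f,(.438,.262),.003),st())
```

```text
lug gripped (101.3, [0.528, -0.1327, 0.0479], [-3.2, 7.1, 5.7], 0.127, 30.0)
nominal end (103.5, [0.5318, -0.0855, 0.0479], [-3.2, 6.7, 4.8], 0.125, 30.0)
(106.8, [0.5331, -0.083, 0.1391], [0.4, 0.4, 0.4], 0.998, 0.0)
lug gripped (110.0, [0.4715, 0.0916, 0.0479], [-4.6, 10.0, 4.6], 0.128, 30.0)
nominal end (112.3, [0.4684, 0.1387, 0.0479], [-4.2, 5.3, 3.2], 0.126, 30.0)
(115.5, [0.4694, 0.1411, 0.1391], [-0.4, -0.5, -0.1], 1.0, 0.0)
L [(151, 269), (154, 223), (157.5, 222), (161, 274), (164, 324)]
L (array([0.5304, 0.1195, 0.0374]), 267, np.float64(1575.0), 0.61)
R [(151, 2397), (154, 2376), (157.5, 2384), (161, 2423), (164, 2457)]
R (array([ 0.5909, -0.1146,  0.073 ]), 306, np.float64(1449.0), 0.89)
(array([ 0.4383,  0.2624, -0.0955]), 182, np.float64(1950.0), 0.69) (117.2, [0.5, 0.0, 0.38], [-0.0, -0.9, -0.4], 0.998, 0.0)
```

View pics/fin.png

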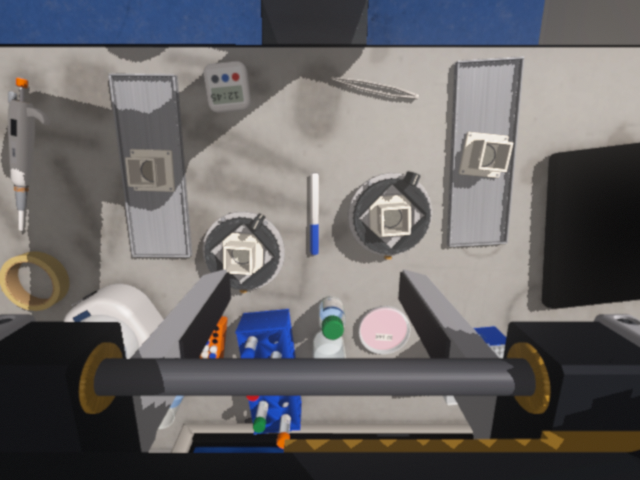

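Both collars sit at the locked mark: lugs at (412,180) and (260,218), and the collar fits match 157.5° to about 2°. The spare cassette is upright at (490,155), the used one is in its tray at (150,170), and the marker is unmoved at (315,215).

```bash
python3 -c "
from station import manip
print(manip.close_job())"
```

```text
the job is handed in; nothing more can be done
None
```

I handed the job in with both heads holding a fresh cassette and both collars locked, the one exposed cassette upright in the return tray, and the spare in the fresh tray; the hand-in call returned no verdict.

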